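# Shim the loose tube block in a dry-block heater and hold it flush

### The job

One of the two metal tube blocks in the dry-block heater is too narrow for its well, and the well's spring pin keeps it off the wall. Take the upright spacer bar, lower it to the floor of the one gap that is wide enough for it (on the left side of the narrow block, as seen from the robot), then push it to the right so that the narrow block is pressed squarely flush against its right-hand well wall. Finish like that: the program ends with the gripper still holding the spacer and pressing the block flush; leave the other things on the desk where they are.

Things in the scene. Friction and masses are not known exactly. Their poses are not given: they have to be found in the camera images.
- heater: fixed dry-block heater: white housing 106 (x) x 174 (y) x 46 mm, grey control front 34 mm deep, 30 mm high on its -x side. Origin: centre of the white housing's underside, z up. Two equal open wells 90 (x) x 74 (y) mm side by side along y, x = -45 to +45 mm: left well y = +5 to +79, right well y = -79 to -5 mm. Well floors 20 mm above the origin, walls up to 46 mm
- left_wall (a point): point on the -y wall of the left well (against which its block is pressed), middle of its length, at floor level; axes as the heater's, y points into the well
- right_wall (a point): the same point on the -y wall of the right well
- pin_left (a joint): 10 mm round spring pin on the left well's -y wall, mid-length, 14 mm above the floor; sticks out 5 mm towards +y at 0, grows as it is pushed in, level with the wall at 0.005 m; 3.2 N to start, about 5.2 N when level
- pin_right (a joint): the same pin in the right well
- block_narrow: narrow aluminium tube block, 80 (x) x 44 (y) x 28 mm, two rows of four holes, about 0.25 kg, loose on the floor of either well. Origin: middle of the lower edge of its -y flank; it spans y = 0 to +44 mm, x = -40 to +40 mm. At the start this flank is 6 to 9 mm from the well's -y wall and the gap on its +y side is 21 to 24 mm wide
- block_wide: wide aluminium tube block, 80 (x) x 64 (y) x 28 mm, three rows of four holes, loose in the other well; origin likewise on its -y flank (it spans y = 0 to +64 mm). Its gaps are under 10 mm: the spacer does not fit there.
- spacer: grey plastic spacer bar standing upright on the desk: 60 (x) x 14 (y) x 75 (z) mm, foot narrowed to 11 mm over the lowest 6 mm, about 0.1 kg. Origin: centre of its underside, z up. Grip across its 14 mm thickness, above the lowest 40 mm so that the fingers clear the blocks (28 mm high).
- ethanol: bystander: white bottle with red cap, 52 mm across, 124 mm high; origin centre of the underside, z up
- timer: bystander: flat white bench timer with three keys, 68 x 64 x 19 mm; origin centre of the underside
- pot: bystander: white pot with pens, 68 mm across, 139 mm high; origin centre of the underside, z up
- tube: bystander: lying conical tube with orange cap, 117 x 22 mm; origin centre of the underside
- pen: bystander: lying blue and white pen, 140 x 15 mm; origin centre of the underside

How it is judged:
On the way:
1. the spacer stands down in the gap on the +y side of the narrow block (z of spacer in the frame of heater below 0.028 m and y of spacer in the frame of block_narrow between 0.044 and 0.075 m and x of spacer in the frame of block_narrow between -0.025 and 0.025 m and angle between spacer's own z axis and vertical below 0.12 rad), for 0.2 s.
At the end, for the whole second after the job is handed in: Spacer upright (0.12 rad) in the gap on the narrow block's +y side, under 8 mm off the well floor, within 25 mm of the block's middle; block flat, at rest, within 1.5 mm and 0.02 rad of the well's -y wall; spacer presses it with over 3 N; the fingers still hold the spacer (over 2 N) (all of step 1 and (y of block_narrow in the frame of left_wall between -0.003 and 0.0015 m or y of block_narrow in the frame of right_wall between -0.003 and 0.0015 m) and angle between the y axis of block_narrow and the y axis of heater, either way round below 0.02 rad and angle between block_narrow's own z axis and vertical below 0.05 rad and z of block_narrow in the frame of heater below 0.024 m and contact force between spacer and block_narrow above 3 N and contact force between the fingers and spacer above 2 N and linear speed of block_narrow below 0.01 m/s); the arm keeps its last pose, push and grip.
It fails at once if a bystander (bottle, timer, pen pot, conical tube, pen) is moved more than 30 mm, or the bottle or pot is tipped (distance of any of ethanol, timer, pot, tube, pen from where it was at the start of the episode above 0.03 m or angle between any of ethanol, pot's own z axis and vertical above 0.4 rad).
It fails at once if the wide block is moved more than 20 mm (distance of block_wide from where it was at the start of the episode above 0.02 m).
It also fails if it takes over 38 s, if anything falls off the work surface, if the arm or the gripper's body presses on something with over 40 N, if the wrist force passes 120 N, or if a joint passes its speed limit or range.

### The arm

A 6-joint arm with a two-finger parallel gripper is mounted at the origin on a cart in front of the work surface, level with it; the furniture and walls round the work are solid. World frame = base frame: x ahead of the robot, y to its left, z up, the work surface at z = 0. Lengths are in m, angles in rad, forces in N, time in s.
With the tool pointing down it reaches from about 0.275 to 0.75 m from the base axis. Payload 10.2 kg.
Tool frame: the origin (TCP) lies at the very end of the fingers, on their centre line; the grasp point (between the pads) lies 19 mm behind it (r.pinch_z is the distance from the TCP to the grasp point, in m); y points along the fingers, z is the direction in which the jaws open and shut, and the axes are right-handed (so a half turn about y gives the same grasp; the last joint's range is limited). The gripper opens to 85 mm and grips with 20 to 120 N. Pads are 22 mm wide; open, the fingers measure 114 mm over their backs; the gripper's body (76 mm by 85 mm) begins 54 mm behind the grasp point. The pads swing forward as they close: fully open they stand 13 mm farther back than shut.
Start: joints at [1.02, 0.313, 1.498, -0, 1.331, -0.223], TCP at [0.169, 0.497, 0.231] pointing down, gripper open.
Joint ranges: [-2.94, 2.94], [-0.97, 2.17], [0.19, 2.56], [-1.23, 4.37], [0.02, 3.11], [-2.88, 2.88]. Speed limits (rad/s): [2.39, 2.39, 3.01, 3.14, 3.14, 3.14].

### API

Orientations are given as a unit quaternion [w, x, y, z].
In Python, from workcell import r, read_camera, camera_info, ticket gives the robot as it stands. The module is installed in compiled form; this text tells all that it offers.
- The arm moves only by the tool apply_moves, never from a script. Its argument "commands" is a list of rows, each a list of 5 numbers: the opening, from 0 (shut) to 1 (fully open), then the shift along the tool's x, y, z in cm, then the turn about the tool's y in degrees. A call has 1 to 10 rows; each row shifts and turns the commanded pose from where the row before left it, along the tool's axes as they then stand; what a row does not reach is not made up. A row lasts 1/12 s, in which the tool goes at most 41.7 mm and 7.16 degrees, less where a joint would pass 70% of its speed; a pose out of reach is approached as far as the arm can. A call is refused whole if a number of a shift passes 4.17 or a number of a turn 7.16, either way. A call with a gripper value outside its range is refused whole. The fingers move at their own pace and stop on an object; "grip_force" is the grip in N (left out, the last holds). Time passes only in rows, so rows that do not move let the fingers close. It gives the time, the measured TCP pose, the force and the opening at its end, in the units of the state.
- r.get_obs(): the state, without advancing time (a new reading comes with each control period).
- read_camera(name): name is "scene" or "top" or "wrist"; returns the picture (400x640x3 uint8, red, green, blue); there is no depth.
- camera_info(name): a dict with "vertical_fov" (degrees; the focal length in pixels is half the picture's height over the tangent of half this angle, whatever the lens; pixels are square), "cx", "cy" (the principal point, pixels), "R" (3x3) and "t" (3): a world point X has camera coordinates R X + t. Camera axes: x right, y down, z forward; pixel columns grow to the right and rows downward; lengths in m; the calibration is good to about 2 mm. A picture is of the moment at which its call begins: read the wrist's pose just before it. camera_info takes no time and is no camera call; for the wrist camera it gives the pose at the moment of the call.
- ticket.job_done(): hands the job in, once; it reports no verdict.
The state is a dict: "t": time; "joints": joint angles; "qd": joint speeds; "joint_torque": joint torques, N m; "tool_pos": TCP position; "orientation": TCP orientation; "force": force on the tool from outside, world axes, zero at the start; "moment": the same for the moment, N m; "gripper_width": finger opening in m.
Only numpy, scipy, OpenCV 4.12 (cv2) and the standard library are available. Lean on these libraries where they do the work, as an engineer would, in place of code of your own. Each camera call takes 0.05 s, during which the arm holds its last target.

## Working session

There is one attempt and no reset: what is moved stays moved. The work goes in short steps, Python scripts to look and compute and a tool call to move; the robot and the scene stay as the last step left them, time stands still between calls to the robot, and variables do not carry over. Pictures are saved under pics/ and viewed, and the job is handed in when it is done.

Besides the shell and the picture viewer there is one more tool, called by a JSON object that holds its "name" and its "arguments". apply_moves: Moves the arm, as the interface text tells. Its arguments: {"type":"object","properties":{"commands":{"type":"array"},"grip_force":{"type":"number"}},"required":["commands"]}

```bash
mkdir -p pics
cat > h.py <<'E'
from workcell import r, read_camera, camera_info, ticket
import numpy as np, cv2
def snap(n,f):
    im=read_camera(n); cv2.imwrite('pics/'+f,im[:,:,::-1]); return im
def K(n):
    c=camera_info(n); f=200/np.tan(np.radians(c['vertical_fov'])/2)
    return f,c['cx'],c['cy'],np.array(c['R']),np.array(c['t'])
def back(n,u,v,z):
    f,cx,cy,R,t=K(n); d=R.T@np.array([(u-cx)/f,(v-cy)/f,1]); o=-R.T@t
    return o+d*(z-o[2])/d[2]
def proj(n,X):
    f,cx,cy,R,t=K(n); p=R@np.array(X)+t; return f*p[0]/p[2]+cx,f*p[1]/p[2]+cy
E
python3 - <<'E'
from h import *
o=r.get_obs(); print(o['t'],o['tool_pos'],o['orientation'],o['force'],r.pinch_z,o['gripper_width'])
for n in('scene','top','wrist'):
    snap(n,n+'0.png'); print(n,K(n))
E
```

```text
0.0 [0.16891182 0.49682425 0.23072018] [-0.697212    0.69804615 -0.11555831  0.11520966] [-0.57595668 -0.30126791 -0.44377797] 0.0187 0.08531398122153688
scene (np.float64(362.3187921946331), 322.30855624776603, 199.51316754145896, array([[ 0.8978405 , -0.44019691, -0.01044584],
       [-0.29922583, -0.59256386, -0.747885  ],
       [ 0.32302684,  0.67460711, -0.66374612]]), array([-0.49979275,  0.21834911,  1.08309935]))
top (np.float64(444.90580162650724), 324.3785220671993, 196.12946488615802, array([[ 1.84699148e-02, -9.99828732e-01,  1.16981527e-03],
       [-9.98109020e-01, -1.85067285e-02, -5.86164288e-02],
       [ 5.86280391e-02, -8.49627277e-05, -9.98279894e-01]]), array([-0.02787658,  0.54924413,  1.31795736]))
wrist (np.float64(356.23465563609886), 321.73257188719896, 193.53874461234224, array([[ 0.32257575,  0.94654193, -0.00180765],
       [ 0.9059813 , -0.30819874,  0.29019205],
       [ 0.27412183, -0.09524662, -0.95696672]]), array([-0.52481549, -0.03809878,  0.37943126]))
```

View pics/scene0.png

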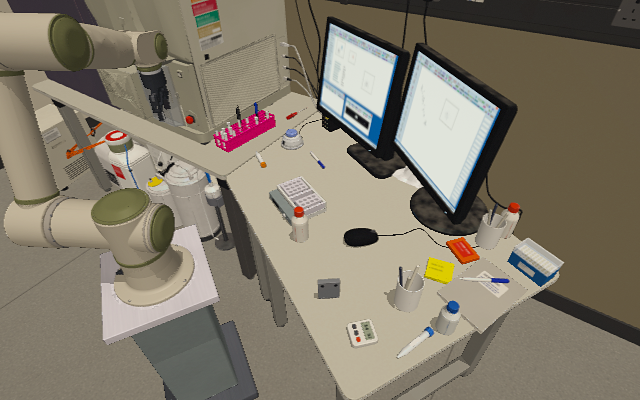

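View pics/top0.png

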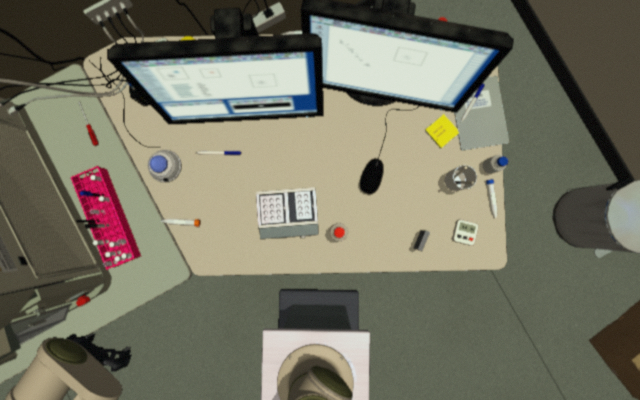

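View pics/wrist0.png

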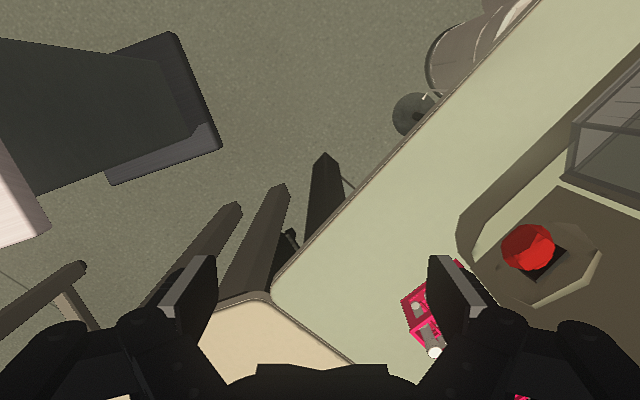

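The scene picture shows the grey upright spacer at about (328,288), the heater at (298,197), and the bottle at (300,225). In the top picture they are at (420,240), (287,212) and (338,232). I'll zoom in next.

Run:
```python
import cv2,numpy as np
im=cv2.imread('pics/top0.png')
cv2.imwrite('pics/t0h.png',cv2.resize(im[180:250,250:325],None,fx=8,fy=8,interpolation=cv2.INTER_CUBIC))
cv2.imwrite('pics/t0s.png',cv2.resize(im[215:265,395:485],None,fx=8,fy=8,interpolation=cv2.INTER_CUBIC))
from h import *
for a in [(258,193,.046),(315,188,.046),(319,224,.046),(259,228,.046),(426,231,.075),(415,249,.075),(338,232,.124)]: print(a,back('top',*a))
```

```text
(258, 193, 0.046) [0.55349339 0.17705354 0.046     ]
(315, 188, 0.046) [0.57129343 0.01025102 0.046     ]
(319, 224, 0.046) [ 0.46609716 -0.00350643  0.046     ]
(259, 228, 0.046) [0.45121442 0.17135036 0.046     ]
(426, 231, 0.075) [ 0.45192158 -0.30948759  0.075     ]
(415, 249, 0.075) [ 0.40024362 -0.27842889  0.075     ]
(338, 232, 0.124) [ 0.44548449 -0.05687436  0.124     ]
```

View pics/t0h.png

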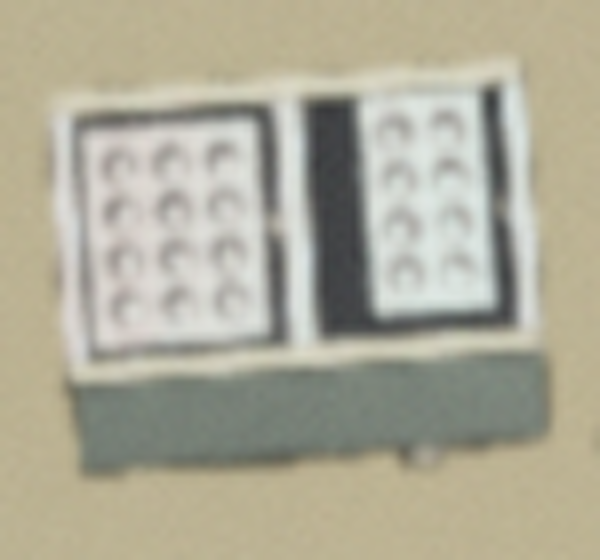

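View pics/t0s.png

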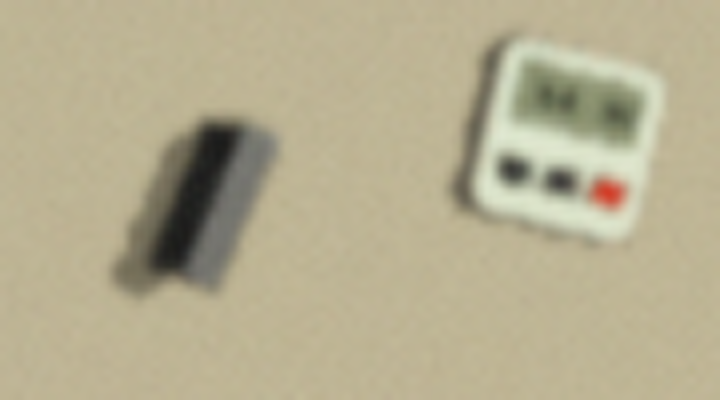

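The narrow block is in the right-hand well: the zoomed crop shows a dark gap to the left of the 2x4 block at x of about 310–360. The spacer's grey top face has corners at about (240,122), (278,150), (215,292) and (180,275) in its crop.

```bash
cat >> h.py <<'E'
from scipy.spatial.transform import Rotation as Ro
def pose():
    o=r.get_obs(); q=o['orientation']; return np.array(o['tool_pos']),Ro.from_quat([q[1],q[2],q[3],q[0]]).as_matrix()
def todo(p,yawz):
    """target TCP p, jaw axis z direction yaw; prints tool shift (cm) & turn (deg) """
    P,M=pose(); d=M.T@(np.array(p)-P)*100
    zt=np.array([np.cos(yawz),np.sin(yawz),0]); c=M.T@zt
    a=np.degrees(np.arctan2(c[0],c[2]))
    a=(a+90)%180-90
    print('shift cm',d.round(2),'turn',round(a,2)); return d,a
E
python3 - <<'E'
from h import *
P,M=pose(); print(P);print(M.round(3)); print(r.get_obs()['joints'])
f=lambda n,pts,z,off:[back(n,(a+.5)/8-.5+off[0],(b+.5)/8-.5+off[1],z)[:2] for a,b in pts]
s=np.array(f('top',[(240,122),(278,150),(215,292),(180,275)],.075,(395,215)))
print(s, s.mean(0)); v=(s[0]+s[1]-s[2]-s[3])/2; print(np.linalg.norm(v),np.degrees(np.arctan2(v[1],v[0])))
h=np.array(f('top',[(50,97),(518,62),(545,352),(75,382)],.046,(250,180)))
print(h,h.mean(0)); v=(h[0]+h[3]-h[1]-h[2])/2;print(np.linalg.norm(v),np.degrees(np.arctan2(v[1],v[0]))-90)
todo((*s.mean(0),.231),np.arctan2(*( (s[0]+s[1]-s[2]-s[3])[::-1]))+np.pi/2)
print('tcp in wrist',proj('wrist',P),proj('wrist',P-.019*M[:,1]))
E
```

```text
[0.16894005 0.49689335 0.23087113]
[[ 0.947 -0.     0.322]
 [-0.322 -0.001  0.947]
 [-0.    -1.    -0.001]]
[ 1.01960906e+00  3.13337686e-01  1.49822830e+00  7.97033992e-06
  1.33096740e+00 -2.23408065e-01]
[[ 0.45522565 -0.30536727]
 [ 0.44551723 -0.31897187]
 [ 0.39474105 -0.29679016]
 [ 0.40052869 -0.28429982]] [ 0.42400316 -0.30135728]
0.05699796368280616 -22.29604131020227
[[5.57230287e-01 1.83571140e-01]
 [5.73278815e-01 1.23080707e-02]
 [4.67301459e-01 3.50737833e-04]
 [4.53212110e-01 1.71586931e-01]] [0.51275567 0.09195422]
0.17191134067645197 5.028731877425983
shift cm [ 4.985e+01  4.000e-02 -6.736e+01] turn 3.52
tcp in wrist (np.float64(320.8131003143804), np.float64(258.7168638620615)) (np.float64(320.64975334798487), np.float64(281.3345149833516))
```

{"name": "apply_moves", "arguments": {"commands": [[1,2.27,0,-3.06,0],[1,2.27,0,-3.06,0],[1,2.27,0,-3.06,0],[1,2.27,0,-3.06,0],[1,2.27,0,-3.06,0],[1,2.27,0,-3.06,0],[1,2.27,0,-3.06,0],[1,2.27,0,-3.06,0],[1,2.27,0,-3.06,0],[1,2.27,0,-3.06,0]]}}

```text
t: 0.98
tool_pos: [0.2853, 0.1326, 0.2314]
orientation: [0.698, -0.698, 0.115, -0.115]
force: [1.3, -0.2, 0.5]
gripper_width: 0.0852
```

{"name": "apply_moves", "arguments": {"commands": [[1,2.27,0,-3.06,0],[1,2.27,0,-3.06,0],[1,2.27,0,-3.06,0],[1,2.27,0,-3.06,0],[1,2.27,0,-3.06,0],[1,2.27,0,-3.06,0],[1,2.27,0,-3.06,0],[1,2.27,0,-3.06,0],[1,2.27,0,-3.06,0],[1,2.27,0,-3.06,0]]}}

```text
t: 1.82
tool_pos: [0.4019, -0.2305, 0.231]
orientation: [0.698, -0.698, 0.116, -0.115]
force: [1.3, 0.0, 0.4]
gripper_width: 0.0848
```

Run:
```python
from h import *
P,M=pose(); print(P,r.get_obs()['t'],r.get_obs()['joints'])
todo((.424,-.3013,.231),np.radians(67.7))
```

```text
[ 0.40190889 -0.23049817  0.23102084] 1.8167 [-7.74481160e-01  1.76832217e-01  1.67316257e+00  6.80119724e-05
  1.29195667e+00 -2.01691771e+00]
shift cm [ 4.37 -0.   -5.99] turn 3.49
```

{"name": "apply_moves", "arguments": {"commands": [[1,2.1,0,-3.0,0],[1,2.27,0,-3.0,3.5],[1,0,0,0,0]]}}

```text
t: 2.07
tool_pos: [0.4244, -0.3043, 0.2299]
orientation: [-0.693, 0.693, -0.139, 0.139]
force: [0.8, 0.2, -0.9]
gripper_width: 0.0855
```

Run:
```python
from h import *
P,M=pose(); print(P,r.get_obs()['t']); print(M.round(3),proj('wrist',(.424,-.3013,.075)),proj('wrist',(.424,-.3013,0)))
snap('wrist','w1.png')
```

```text
[ 0.42438893 -0.30432331  0.22988594] 2.0667
[[ 0.923 -0.001  0.385]
 [-0.385 -0.     0.923]
 [-0.001 -1.    -0.001]] (np.float64(324.52254909769385), np.float64(173.11197600123)) (np.float64(324.08430348390164), np.float64(156.45787216647997))
```

View pics/w1.png

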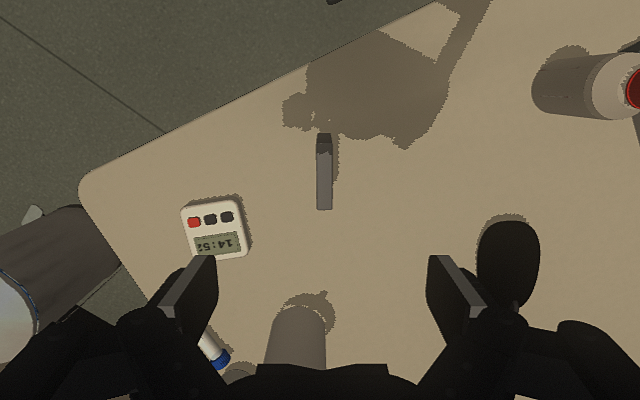

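The spacer is well lined up, at cols 316–333 and rows 133–210.

Run:
```python
from h import *
im=cv2.imread('pics/w1.png'); cv2.imwrite('pics/w1c.png',cv2.resize(im[120:220,285:365],None,fx=6,fy=6,interpolation=cv2.INTER_CUBIC))
```

```text
(no output)
```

View pics/w1c.png

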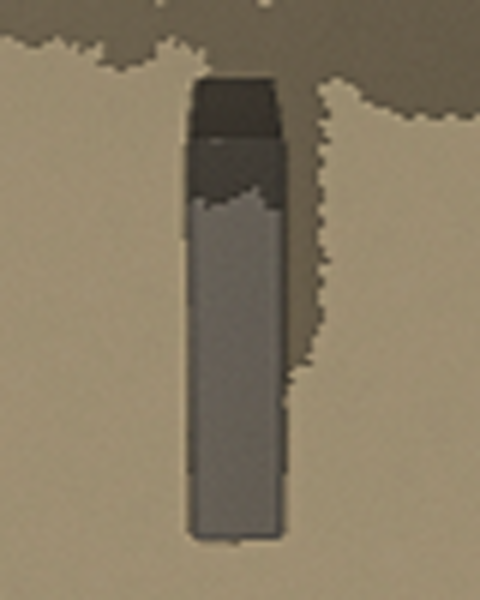

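The top face corners in the crop are (187,140), (285,140), (284,540) and (189,540).

Run:
```python
from h import *
s=np.array([back('wrist',(a+.5)/6-.5+285,(b+.5)/6-.5+120,.075)[:2] for a,b in [(187,140),(285,140),(284,540),(189,540)]])
print(s,s.mean(0)); v=(s[2]+s[3]-s[0]-s[1])/2; print(np.linalg.norm(v),np.degrees(np.arctan2(v[1],v[0])),np.linalg.norm(s[0]-s[1]))
todo((*s.mean(0),.053),np.arctan2(v[1],v[0])+np.pi/2)
print(pose()[0], r.get_obs()['joints'])
```

```text
[[ 0.39664195 -0.29529662]
 [ 0.40186847 -0.28267624]
 [ 0.45654882 -0.30494601]
 [ 0.45119267 -0.31788072]] [ 0.42656298 -0.3001999 ]
0.05904086264303101 -22.32466897310385 0.013659811374633386
shift cm [ 0.23 17.7   0.22] turn -0.14
[ 0.42385616 -0.30160312  0.23001207] [-8.43852085e-01  3.04288210e-01  1.51276838e+00 -1.34201971e-04
  1.32629964e+00 -2.02261735e+00]
```

{"name": "apply_moves", "arguments": {"commands": [[1,0.23,3.6,0.22,0],[1,0,3.8,0,0],[1,0,3.8,0,0],[1,0,3.8,0,0],[1,0,2.6,0,0],[1,0,1.0,0,0],[1,0,0,0,0]], "grip_force": 100}}

```text
t: 2.7
tool_pos: [0.4261, -0.2969, 0.0439]
orientation: [0.695, -0.693, 0.137, -0.135]
force: [1.0, -0.2, -0.1]
gripper_width: 0.0857
```

Run:
```python
from h import *
todo((.42656,-.3002,.044),np.radians(67.68)); snap('wrist','w2.png'); print(pose()[0],r.get_obs()['t'])
```

```text
shift cm [ 0.17 -0.02 -0.29] turn 0.08
[ 0.42692865 -0.29783869  0.04570939] 2.75
```

View pics/w2.png

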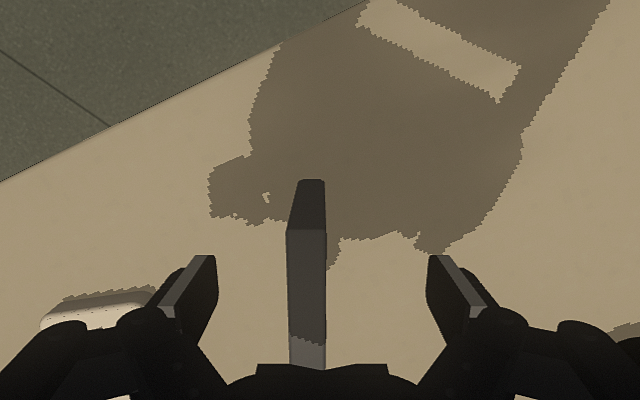

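The spacer (cols 287–326) sits about 5 mm to the left of the finger midline (col 322). I'll correct that and then close.

{"name": "apply_moves", "arguments": {"commands": [[1,0,0,-0.48,0],[1,0,0,0,0],[0,0,0,0,0],[0,0,0,0,0],[0,0,0,0,0],[0,0,0,0,0],[0,0,0,0,0],[0,0,0,0,0]], "grip_force": 100}}

```text
t: 3.42
tool_pos: [0.4251, -0.3027, 0.0455]
orientation: [-0.694, 0.694, -0.137, 0.137]
force: [-3.6, 2.9, 23.5]
gripper_width: 0.0129
```

{"name": "apply_moves", "arguments": {"commands": [[0,0,0,0,0],[0,0,0,0,0]]}}

```text
t: 3.58
tool_pos: [0.4252, -0.3028, 0.0456]
orientation: [-0.694, 0.694, -0.136, 0.137]
force: [0.7, 0.2, 4.3]
gripper_width: 0.0127
```

Run:
```python
from h import *
o=r.get_obs();snap('wrist','w3.png'); print(pose()[0],pose()[1].round(3),o['gripper_width'],o['force'],o['moment'])
```

```text
[ 0.42520156 -0.30282043  0.04557957] [[ 0.925  0.     0.379]
 [-0.379 -0.     0.925]
 [ 0.001 -1.    -0.   ]] 0.012733828952749836 [0.67668053 0.22782456 4.33846137] [0.13062798 0.02606159 0.03336215]
```

View pics/w3.png

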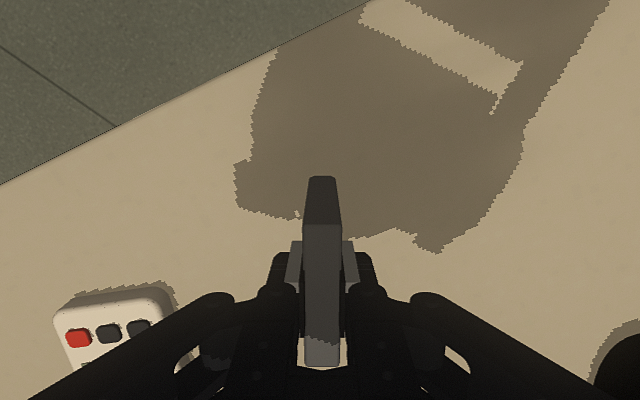

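The spacer is gripped and centred (cols 303–340). Next I'll lift it, turn it to the heater's heading, and go to a look pose beyond the heater.

{"name": "apply_moves", "arguments": {"commands": [[0,0,-1.5,0,0],[0,0,-3,0,0],[0,0,-3.7,0,-6.8],[0,0,-3.7,0,-6.8],[0,0,-3.7,0,-6.8],[0,0,-3.7,0,-6.8],[0,1.73,0,3.05,0],[0,1.73,0,3.05,0],[0,1.73,0,3.05,0],[0,1.73,0,3.05,0]]}}

```text
t: 4.47
tool_pos: [0.4837, -0.1737, 0.238]
orientation: [0.707, -0.706, -0.03, 0.03]
force: [-0.3, -0.4, -1.9]
gripper_width: 0.0124
```

{"name": "apply_moves", "arguments": {"commands": [[0,1.73,0,3.05,0],[0,1.73,0,3.05,0],[0,1.73,0,3.05,0],[0,1.73,0,3.05,0],[0,1.73,0,3.05,0],[0,1.73,0,3.05,0],[0,1.73,0,3.05,0],[0,1.73,0,3.05,0],[0,0,0,0,0],[0,0,0,0,0]]}}

```text
t: 5.3
tool_pos: [0.6004, 0.0812, 0.2372]
orientation: [0.706, -0.706, -0.031, 0.032]
force: [-0.6, 0.1, -0.8]
gripper_width: 0.0125
```

Run:
```python
from h import *
o=r.get_obs(); c=K('wrist'); snap('wrist','w4.png'); snap('top','t4.png'); print(o['t'],*pose(),o['gripper_width'],o['force'],o['joints'])
print(c)
```

```text
5.3 [0.60017295 0.0791914  0.23780781] [[ 9.96346902e-01 -1.09587970e-03 -8.53911584e-02]
 [ 8.53909165e-02 -2.65773322e-04  9.96347490e-01]
 [-1.11457168e-03 -9.99999364e-01 -1.71224254e-04]] 0.012538608343399713 [-0.5666745   0.12098989 -0.77241614] [-5.87082001e-02  4.91865403e-01  1.22301886e+00 -1.40518103e-04
  1.42843470e+00 -1.71794435e+00]
(np.float64(356.23465563609886), 321.73257188719896, 193.53874461234224, array([[-0.08769625,  0.99614659, -0.00115529],
       [ 0.95381352,  0.08430382,  0.28832732],
       [ 0.28731367,  0.02418329, -0.95753121]]), array([-0.0280704 , -0.61922196,  0.21006837]))
```

View pics/w4.png

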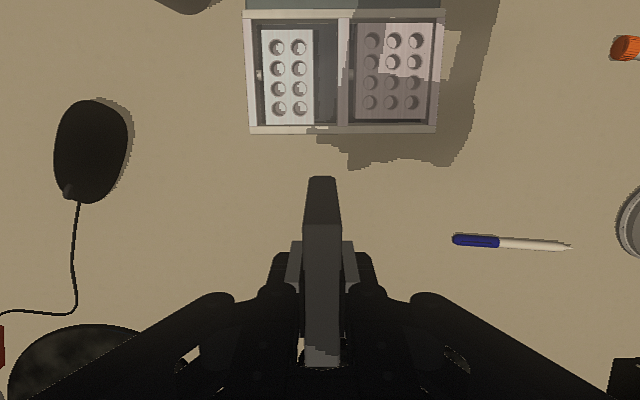

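The heater is in view at cols 243–443, rows 8–133, with the narrow block at cols 262–314. The gap is on its image-right side (+y), cols 314–338.

Run:
```python
from h import *
im=cv2.imread('pics/w4.png'); cv2.imwrite('pics/w4c.png',cv2.resize(im[0:145,235:375],None,fx=5.5,fy=4,interpolation=cv2.INTER_CUBIC))
cv2.imwrite('pics/w4d.png',cv2.resize(im[0:145,235:455],None,fx=3.6,fy=4,interpolation=cv2.INTER_CUBIC))
```

```text
(no output)
```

View pics/w4c.png

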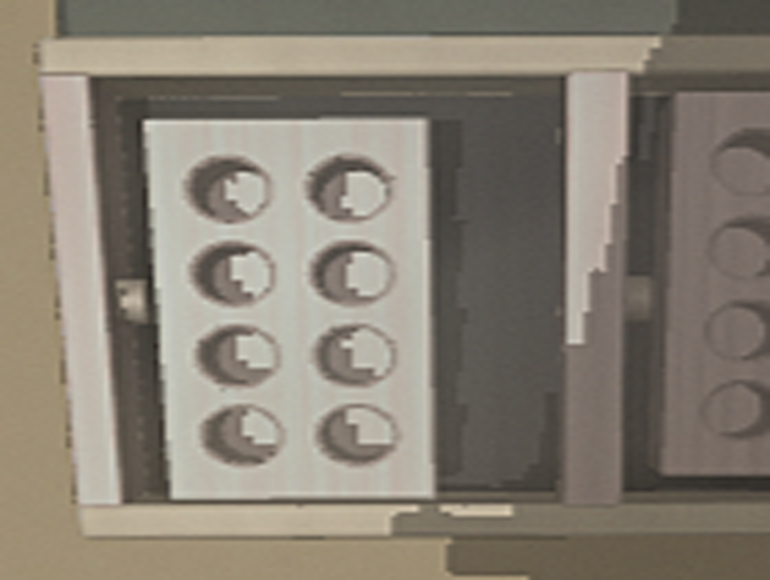

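View pics/w4d.png

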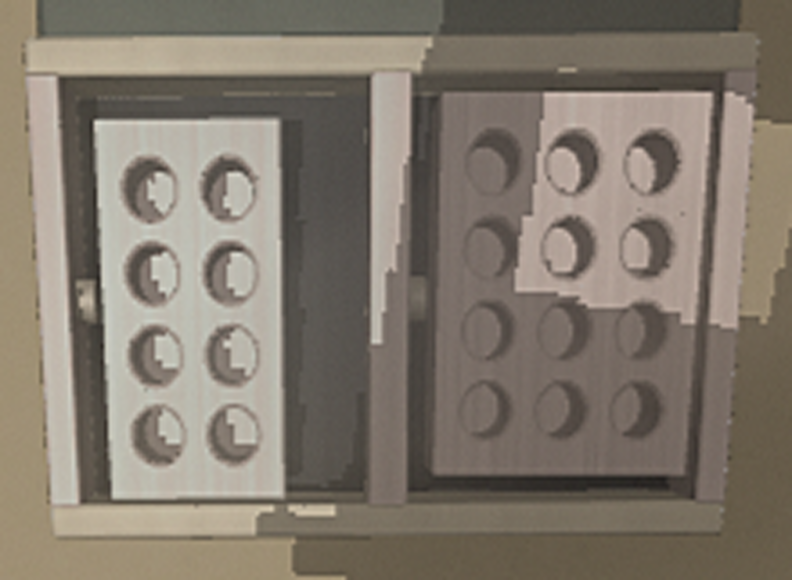

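```bash
cat > fit.py <<'E'
from h import *
from scipy.optimize import least_squares
c4=(np.float64(356.23465563609886), 321.73257188719896, 193.53874461234224, np.array([[-0.08769625,  0.99614659, -0.00115529],[ 0.95381352,  0.08430382,  0.28832732],[ 0.28731367,  0.02418329, -0.95753121]]), np.array([-0.0280704 , -0.61922196,  0.21006837]))
def pr(c,X):
    f,cx,cy,R,t=c; p=X@R.T+t; return np.c_[f*p[:,0]/p[:,2]+cx,f*p[:,1]/p[:,2]+cy]
def px(l,sx,sy,ox,oy): a=np.array(l,float); return np.c_[(a[:,0]+.5)/sx-.5+ox,(a[:,1]+.5)/sy-.5+oy]
def fit(c,uv,L):
    L=np.array(L)
    def F(q):
        co,si=np.cos(q[2]),np.sin(q[2]); X=np.c_[q[0]+co*L[:,0]-si*L[:,1],q[1]+si*L[:,0]+co*L[:,1],L[:,2]]
        return (pr(c,X)-uv).ravel()
    s=least_squares(F,[.51,.09,.087]); return s.x,s.fun.round(1)
E
python3 - <<'E'
from fit import *
f,cx,cy,R,t=c4; print(-R.T@t)
uvh=np.r_[px([(25,38),(756,33),(53,535),(723,533)],3.6,4,235,0),px([(88,75),(121,503),(567,72),(563,503)],5.5,4,235,0)]
Lh=[(-.053,-.087,.046),(-.053,.087,.046),(.053,-.087,.046),(.053,.087,.046),(-.045,-.079,.046),(.045,-.079,.046),(-.045,-.005,.046),(.045,-.005,.046)]
h,e=fit(c4,uvh,Lh); print(h,np.degrees(h[2]),e)
uvb=px([(143,119),(430,118),(435,497),(170,498)],5.5,4,235,0)
b,e=fit(c4,uvb,[(-.04,0,.048),(-.04,.044,.048),(.04,.044,.048),(.04,0,.048)]); print(b,np.degrees(b[2]),e)
co,si=np.cos(h[2]),np.sin(h[2]); d=b[:2]-h[:2]; print('block in heater',co*d[0]+si*d[1],-si*d[0]+co*d[1])
E
```

```text
[0.52780509 0.07508487 0.3796532 ]
[0.51564396 0.09232948 0.09287033] 5.3210780298153955 [-1.  -0.8  1.8 -0.8 -0.7  0.9  0.1  0.5  0.   0.3  0.1  0.2 -0.2  0.5
 -0.2 -0.2]
[0.52579915 0.02259633 0.09269847] 5.311230812518544 [ 0.3 -0.1 -0.3 -0.1 -0.2  0.1  0.1  0.1]
block in heater 0.003644593096465124 -0.07037440598853953
```

Run:
```python
from fit import *
im=cv2.imread('pics/w4.png'); cv2.imwrite('pics/w4s.png',cv2.resize(im[165:245,280:365],None,fx=7,fy=7,interpolation=cv2.INTER_CUBIC))
# wrist-camera in tool frame
f,cx,cy,R,t=c4
P=np.array([.6002,.0792,.2378]);
for M in [pose()[1]]:
    loc=np.array([(-.03,.0456,.0055),(-.03,.0456,-.0055),(-.03,.0396,.007),(-.03,.0396,-.007),(-.03,-.0294,.007),(-.03,-.0294,-.007)])
    print((pr(c4,P+loc@M.T)).round(1)); print((pr(c4,P+loc@M.T)-[280,165])*7+3)
h=[.51564,.09233]; a=.09287
for y in (-.0157,):
    x=.002; w=(h[0]+np.cos(a)*x-np.sin(a)*y,h[1]+np.sin(a)*x+np.cos(a)*y); print(w); todo((*w,.238),a+np.pi/2)
```

```text
[[328.3 168.6]
 [307.8 168.6]
 [331.4 171.2]
 [304.5 171.1]
 [336.5 218.2]
 [294.9 218.1]]
[[341.03161681  28.44679061]
 [197.94043792  28.09191722]
 [362.4854645   46.3976821 ]
 [174.74465774  45.93170463]
 [398.17295211 375.54456225]
 [107.01876513 374.81133946]]
(np.float64(0.5190873453437878), np.float64(0.07688312944054151))
shift cm [-8.1  -0.01  0.46] turn -0.42
```

View pics/w4s.png

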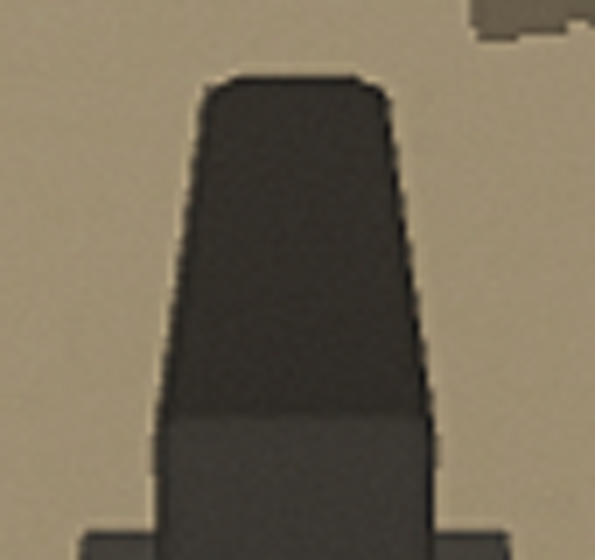

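Viewed in the same image, the held spacer sits 2 mm further +y than the pose reading suggests. I'm including that in the shift over the gap, then lowering to just above it and checking.

{"name": "apply_moves", "arguments": {"commands": [[0,-2.1,0,0.26,-0.4],[0,-2.1,0,0,0],[0,-2.1,0,0,0],[0,-2.0,2.0,0,0],[0,0,3.5,0,0],[0,0,3.5,0,0],[0,0,2.5,0,0],[0,0,1.5,0,0],[0,0,0,0,0],[0,0,0,0,0]]}}

```text
t: 6.23
tool_pos: [0.5174, 0.0739, 0.1085]
orientation: [-0.706, 0.706, 0.032, -0.033]
force: [-1.0, -0.1, -0.7]
gripper_width: 0.012
```

Run:
```python
from h import *
todo((.519,.0769,.238),.09287+np.pi/2); o=r.get_obs(); print(o['t'],o['tool_pos'],o['force'])
im=snap('wrist','w5.png')[:,:,::-1]; snap('scene','s5.png')
cv2.imwrite('pics/w5c.png',cv2.resize(im[40:300,220:420],None,fx=2.9,fy=2.3,interpolation=cv2.INTER_CUBIC))
```

```text
shift cm [  0.18 -12.95   0.28] turn -0.08
6.2333 [0.51742871 0.07392917 0.10854016] [-1.04532398 -0.07951649 -0.69577857]
```

View pics/w5.png

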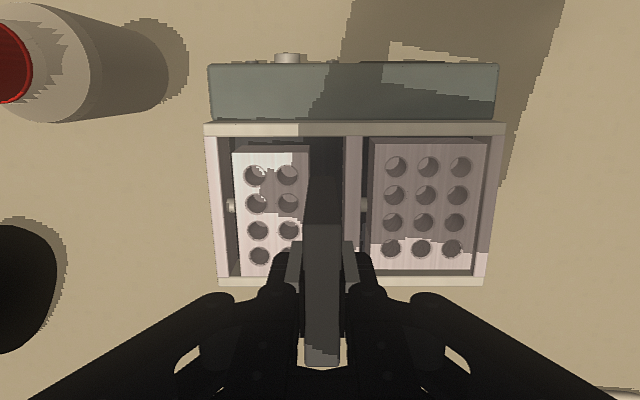

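View pics/w5c.png

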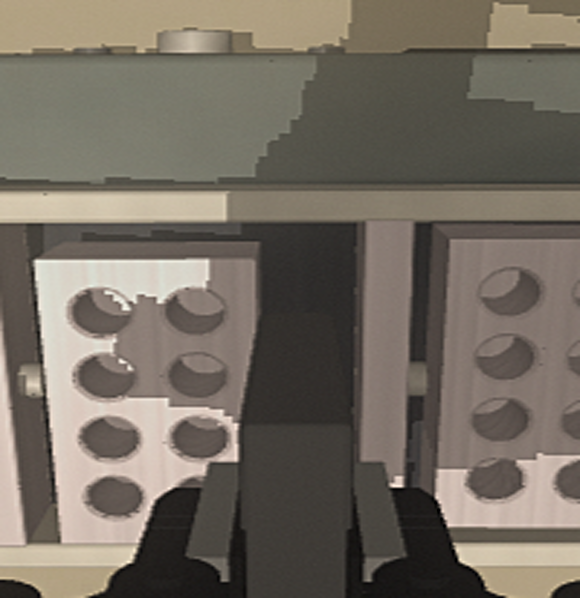

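Run:
```python
from h import *
im=cv2.imread('pics/w5.png')[120:240,270:380].astype(float)
g=np.clip((im/255)**.5*1.5*255-40,0,255).astype(np.uint8)
cv2.imwrite('pics/w5e.png',cv2.resize(g,None,fx=5,fy=5,interpolation=cv2.INTER_CUBIC))
```

```text
(no output)
```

View pics/w5e.png

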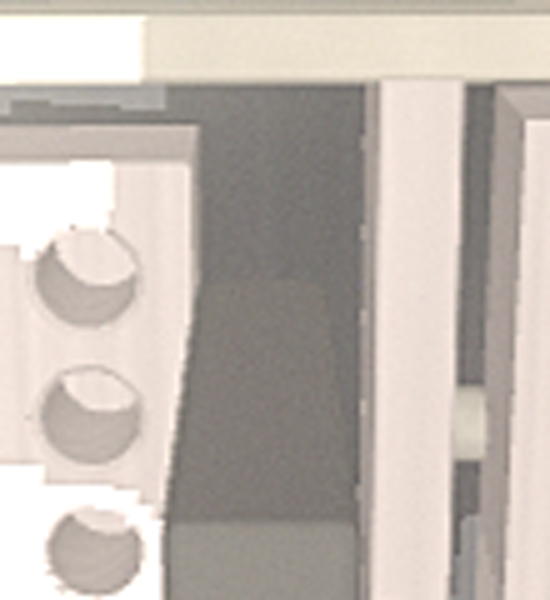

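The spacer (crop centre about 264) is about 2.4 mm on the −y side of the gap centre (about 285). I'll shift +2.5 mm and descend.

{"name": "apply_moves", "arguments": {"commands": [[0,0,0,0.25,-0.1],[0,0,0,0,0],[0,0,1.0,0,0],[0,0,0.8,0,0],[0,0,0.5,0,0],[0,0,0,0,0]]}}

```text
t: 6.83
tool_pos: [0.5165, 0.0773, 0.0837]
orientation: [0.706, -0.706, -0.032, 0.034]
force: [0.0, -0.5, -0.9]
gripper_width: 0.0122
```

Run:
```python
from h import *
o=r.get_obs(); print(o['t'],o['tool_pos'],o['force'])
im=snap('wrist','w6.png')[:,:,::-1]
im=im[120:260,260:390].astype(float)
g=np.clip((im/255)**.5*1.5*255-40,0,255).astype(np.uint8)
cv2.imwrite('pics/w6e.png',cv2.resize(g,None,fx=4,fy=4,interpolation=cv2.INTER_CUBIC))
```

```text
6.8333 [0.51654718 0.07732444 0.083693  ] [ 0.02917628 -0.45776337 -0.94381586]
```

View pics/w6e.png

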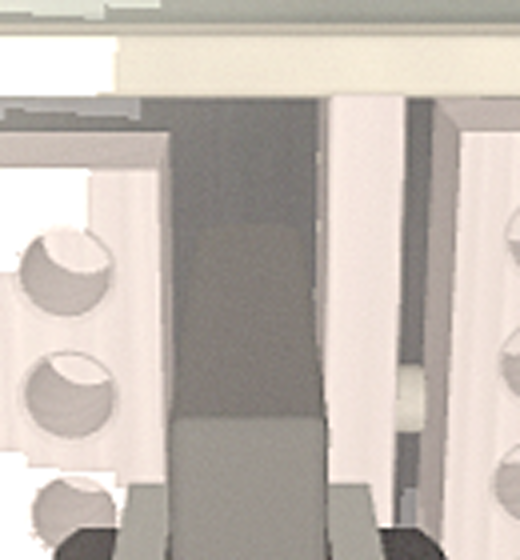

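It is centred in the gap (foot 195–298, gap 165–325) and already below the rim with no contact. I'll go down to the floor.

{"name": "apply_moves", "arguments": {"commands": [[0,0,0.7,0,0],[0,0,0.5,0,0],[0,0,0.4,0,0],[0,0,0,0,0],[0,0,0,0,0]]}}

```text
t: 7.3
tool_pos: [0.5173, 0.0773, 0.0691]
orientation: [0.706, -0.706, -0.033, 0.034]
force: [0.1, -0.1, -1.8]
gripper_width: 0.0122
```

{"name": "apply_moves", "arguments": {"commands": [[0,0,0.1,0,0],[0,0,0,0,0]]}}

```text
t: 7.47
tool_pos: [0.5175, 0.0773, 0.0684]
orientation: [-0.706, 0.706, 0.034, -0.033]
force: [0.4, -0.1, -1.4]
gripper_width: 0.0127
```

{"name": "apply_moves", "arguments": {"commands": [[0,0,0.1,0,0],[0,0,0,0,0]]}}

```text
t: 7.63
tool_pos: [0.5174, 0.0773, 0.0673]
orientation: [-0.706, 0.706, 0.033, -0.033]
force: [-0.4, -0.2, -0.9]
gripper_width: 0.0121
```

{"name": "apply_moves", "arguments": {"commands": [[0,0,0.1,0,0],[0,0,0,0,0]]}}

```text
t: 7.8
tool_pos: [0.5173, 0.0773, 0.0662]
orientation: [0.706, -0.706, -0.033, 0.034]
force: [0.7, -0.7, -0.7]
gripper_width: 0.0129
```

{"name": "apply_moves", "arguments": {"commands": [[0,0,0.06,0,0],[0,0,0,0,0]]}}

```text
t: 7.97
tool_pos: [0.5174, 0.0773, 0.0656]
orientation: [0.706, -0.706, -0.033, 0.033]
force: [-0.3, -0.3, -1.2]
gripper_width: 0.0126
```

{"name": "apply_moves", "arguments": {"commands": [[0,0,0.07,0,0],[0,0,0,0,0]]}}

```text
t: 8.13
tool_pos: [0.5174, 0.0773, 0.0656]
orientation: [-0.706, 0.706, 0.034, -0.033]
force: [-1.7, -0.9, 5.0]
gripper_width: 0.0127
```

{"name": "apply_moves", "arguments": {"commands": [[0,0,0.07,0,0],[0,0,0,0,0]]}}

```text
t: 8.3
tool_pos: [0.5175, 0.0773, 0.0656]
orientation: [-0.706, 0.706, 0.034, -0.033]
force: [-6.2, -0.1, 12.2]
gripper_width: 0.0124
```

Floor contact is at 12 N with TCP z 0.0656. I'll ease up about 2 mm of command and push right (−z of the tool).

{"name": "apply_moves", "arguments": {"commands": [[0,0,-0.18,0,0],[0,0,0,0,0],[0,0,0,-0.15,0],[0,0,0,-0.15,0],[0,0,0,0,0]]}}

```text
t: 8.72
tool_pos: [0.5176, 0.074, 0.0659]
orientation: [0.706, -0.706, -0.033, 0.033]
force: [-0.1, 0.3, -1.1]
gripper_width: 0.0124
```

{"name": "apply_moves", "arguments": {"commands": [[0,0,0,-0.15,0],[0,0,0,-0.1,0],[0,0,0,-0.1,0],[0,0,0,0,0]]}}

```text
t: 9.05
tool_pos: [0.5179, 0.0707, 0.066]
orientation: [0.706, -0.706, -0.033, 0.033]
force: [-0.2, -0.1, -0.6]
gripper_width: 0.0128
```

{"name": "apply_moves", "arguments": {"commands": [[0,0,0,-0.1,0],[0,0,0,-0.1,0],[0,0,0,-0.1,0],[0,0,0,0,0]]}}

```text
t: 9.38
tool_pos: [0.5182, 0.0682, 0.0661]
orientation: [0.707, -0.706, -0.033, 0.033]
force: [-0.9, 4.7, -1.5]
gripper_width: 0.0124
```

{"name": "apply_moves", "arguments": {"commands": [[0,0,0,-0.1,0],[0,0,0,-0.1,0],[0,0,0,0,0]]}}

```text
t: 9.63
tool_pos: [0.5184, 0.0663, 0.0661]
orientation: [0.707, -0.706, -0.033, 0.033]
force: [-1.1, 5.6, -0.9]
gripper_width: 0.0124
```

{"name": "apply_moves", "arguments": {"commands": [[0,0,0,-0.1,0],[0,0,0,-0.1,0],[0,0,0,0,0]]}}

```text
t: 9.88
tool_pos: [0.5185, 0.0645, 0.0661]
orientation: [0.707, -0.706, -0.033, 0.033]
force: [-0.5, 7.5, -0.2]
gripper_width: 0.0123
```

{"name": "apply_moves", "arguments": {"commands": [[0,0,0,-0.1,0],[0,0,0,0,0]]}}

```text
t: 10.05
tool_pos: [0.5185, 0.0643, 0.0661]
orientation: [0.707, -0.705, -0.033, 0.033]
force: [0.2, 11.2, -0.3]
gripper_width: 0.0122
```

{"name": "apply_moves", "arguments": {"commands": [[0,0,0,-0.1,0],[0,0,0,0,0],[0,0,0,0,0]]}}

```text
t: 10.3
tool_pos: [0.5185, 0.0641, 0.0661]
orientation: [0.708, -0.705, -0.033, 0.033]
force: [0.1, 16.8, 0.6]
gripper_width: 0.0123
```

Run:
```python
from h import *
o=r.get_obs(); print(o['t'],o['tool_pos'],o['force'],o['moment'],pose()[1].round(4))
im=snap('wrist','w7.png')[:,:,::-1]
im=im[110:300,195:360].astype(float)
g=np.clip((im/255)**.5*1.5*255-40,0,255).astype(np.uint8)
cv2.imwrite('pics/w7e.png',cv2.resize(g,None,fx=3.1,fy=3.1,interpolation=cv2.INTER_CUBIC))
```

```text
10.3 [0.51853552 0.06411785 0.06614688] [ 0.10178337 16.76878933  0.63728955] [ 3.16405394  0.1257886  -0.01753534] [[ 9.956e-01 -3.000e-04 -9.380e-02]
 [ 9.380e-02  4.100e-03  9.956e-01]
 [ 1.000e-04 -1.000e+00  4.100e-03]]
```

View pics/w7e.png

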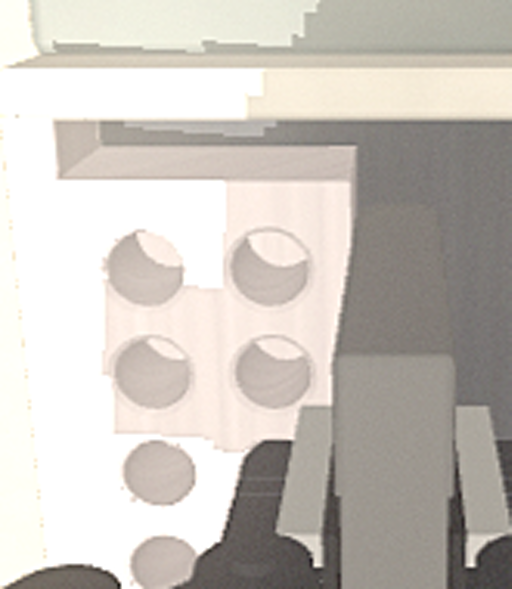

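Run:
```python
import cv2
im=cv2.imread('pics/w7.png')[140:300,185:265]
cv2.imwrite('pics/w7f.png',cv2.resize(im,None,fx=6,fy=3.7,interpolation=cv2.INTER_CUBIC))
```

```text
(no output)
```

View pics/w7f.png

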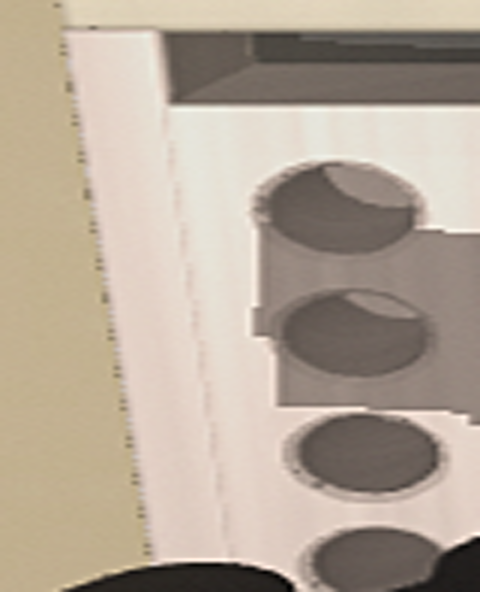

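The block sits against the wall with no visible gap along its length. I'll hold briefly to check that it's stable.

{"name": "apply_moves", "arguments": {"commands": [[0,0,0,0,0],[0,0,0,0,0],[0,0,0,0,0],[0,0,0,0,0],[0,0,0,0,0],[0,0,0,0,0]]}}

```text
t: 10.85
tool_pos: [0.5185, 0.0641, 0.0662]
orientation: [0.708, -0.705, -0.033, 0.033]
force: [-0.6, 16.6, -0.4]
gripper_width: 0.0121
```

Run:
```python
from h import *
im=snap('top','t8.png')[:,:,::-1]; cv2.imwrite('pics/t8c.png',cv2.resize(im[130:270,240:520],None,fx=2.8,fy=2.8))
o=r.get_obs(); print(o['t'],o['force'],o['gripper_width'])
```

```text
10.9 [-1.30516433 16.65127265  0.13175564] 0.012549549987460116
```

View pics/t8c.png

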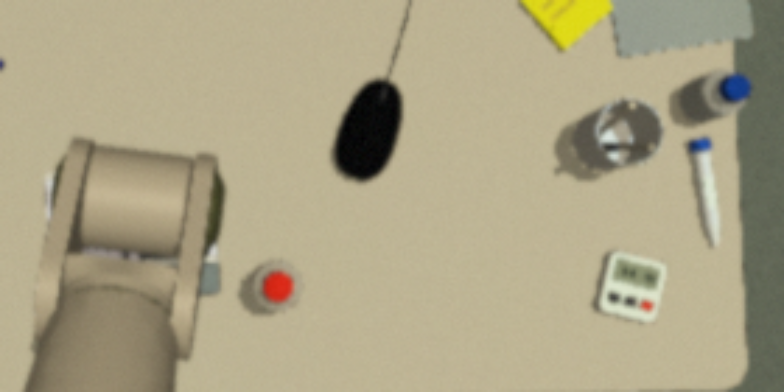

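The bystanders are in place (bottle at crop (277,287), timer at (632,285)), and the force holds steady at 16.6 N. I'm handing the job in.

```bash
python3 -c "
from h import *
ticket.job_done()"
```

```text
the job is handed in; nothing more can be done
```

The narrow block is pressed against its right-hand (−y) wall in the right well. I handed the job in with the gripper still holding the spacer and pushing; the handover gives no verdict.

I gripped the spacer at 100 N and lowered it into the 21 mm gap to the block's left until it touched the floor (12 N). Then I eased it up by what should be under 1 mm and pushed right.

**Last checks (10.9 s of the 38 s allowed):**
- **Push:** the sideways force held steady at about 16.6 N.
- **Flush:** the wrist image shows no gap along the part of the block–wall contact in view; the robot-far end was hidden by the gripper.
- **Spacer:** the tool was tilted about 0.004 rad. The fingers read 12.5 mm open on the 14 mm bar, as they have since the grasp.
- **Other things:** the bottle, timer, pot and the rest of the top view near the path look unmoved.

**Disagreement:** pose readings and camera positions differed by 2–5 mm during the job. I positioned the spacer by its place relative to the gap in the images and by contact force instead. The contact force between spacer and block was not measured separately, only the wrist force.

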